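Hang the guide plate on the twin pins of the tray nest and clip it

ROBOT

A 7-joint arm with a two-finger parallel gripper is mounted at the origin on a cart in front of the work surface, level with it; the furniture and walls round the work are solid. World frame = base frame: x ahead of the robot, y to its left, z up, the work surface at z = 0. Lengths are in m, angles in rad, forces in N, time in s.
With the tool pointing down it reaches from about 0.425 to 0.925 m from the base axis. Payload 6.8 kg.
Tool frame: the origin (TCP) lies midway between the tips of the shut fingers; the grasp point (between the pads) lies r.grasp_offset behind it (r.grasp_offset is the distance from the TCP to the grasp point, in m); z points along the fingers, y is the direction in which the jaws open and shut (so a half turn about z gives the same grasp; the last joint's range is limited). The gripper opens to 85 mm and grips with 20 to 120 N. Pads are 22 mm wide; open, the fingers measure 114 mm over their backs; the gripper's body (76 mm by 85 mm) begins 54 mm behind the grasp point. The pads swing forward as they close: fully open they stand 13 mm farther back than shut.
Start: joints at [-1.263, 0.477, 0.022, 1.555, -0.011, 1.109, -0.083], TCP at [0.273, 0.618, 0.231] pointing down, gripper open.
Joint ranges: [-2.96, 2.96], [-0.34, 2.1], [-1.41, 1.46], [0.24, 2.44], [-1.37, 4.51], [0.17, 1.92], [-2.96, 2.96]. Speed limits (rad/s): [2.39, 2.39, 3.14, 3.14, 3.14, 3.14, 3.14].

INTERFACE

Orientations are given as a rotation vector (axis times angle).
In Python, from bench import r gives the robot as it stands. The module is installed in compiled form; this text tells all that it offers.
- The arm moves only by the tool send_rows, never from a script. Its argument "moves" is one flat list of numbers, 4 for each row, row after row: the shift along the tool's x, y, z in mm, then the turn about the tool's z in degrees. A call has 1 to 8 rows; each row is the pose to reach, as a shift and turn from the pose commanded when the call began, along the tool's axes at that moment; what a row does not reach only later rows make up. A row lasts 1/8 s, in which the tool goes at most 62.5 mm and 10.7 degrees, less where a joint would pass 70% of its speed; a pose out of reach is approached as far as the arm can. A call with a gripper value outside its range is refused whole. "hand" is the closure, from 0 (fully open) to 1 (shut), set as the call begins (left out, the last holds). The fingers move at their own pace and stop on an object; "newtons" is the grip in N (left out, the last holds). Time passes only in rows, so rows that repeat a pose let the fingers close. It gives the time, the measured TCP pose, the force and the opening at its end, in the units of the state.
- r.get_obs(): the state, without advancing time (a new reading comes with each control period).
- r.grab_frame(name): name is "scene" or "top" or "wrist"; returns a dict with "img" (384x512x3 uint8, red, green, blue), "mtx" (3x3 intrinsics, pixels), "world_to_cam" (4x4, takes a point from world to camera coordinates). Camera axes: x right, y up, looking along -z (the intrinsics and any distortion apply to the point x, -y, -z); pixel columns grow to the right and rows downward; lengths in m; the calibration is good to about 2 mm. A picture is of the moment at which its call begins. There is no depth.
- r.hand_in(): hands the job in, once; it reports no verdict.
The state is a dict: "clock": time; "joints": joint angles; "qvel": joint speeds; "tau": joint torques, N m; "tcp_pos": TCP position; "orientation": TCP orientation; "contact_force": force on the tool from outside, world axes, zero at the start; "moment": the same for the moment, N m; "grip_width": finger opening in m.
Only numpy, scipy, OpenCV 4.12 (cv2) and the standard library are available. Lean on these libraries where they do the work, as an engineer would, in place of code of your own. Each camera call takes 0.05 s, during which the arm holds its last target.

TASK

Take the blue guide plate by its handle and hang it on the two steel pins of the aluminium nest, both holes over their pins at once, then lower it until it lies fully flush on the white seat rails; feel for the pins and never force or drop it, because the pin bar is clamped anywhere within about a centimetre of the middle. Then swing the red clip all the way round over the plate, let go, and leave the other things on the bench where they are.

Things in the scene. Friction and masses are not known exactly. Their poses are not given: they have to be found in the camera images.
- guide_plate: Loose blue plastic frame plate, 96 (its x) x 124 (y) x 8 mm thick, 0.18 to 0.33 kg, lying flat, handle up. Origin at the centre of the underside, z up. On its y axis: at y = +45 mm a round through hole of 11.2 mm, at y = -45 mm a slot 11.2 mm (x) by 15.2 mm (y). Two 60 mm windows beside the handle are mere openings. Fits the nest either way round.
- handle (a point): Middle of the plate's black bar handle, 27 mm above the plate's underside. Handle 14 mm wide (plate x), 50 mm long (plate y), standing from 8 mm to 40 mm above the underside.
- nest: Fixed aluminium base, 112 (x) x 206 mm (y from -95 to +111), 12 mm thick. Origin on the worktop midway between the seat rails, z up. Two white seat rails along y at x = +-29 mm (10 mm wide, 124 mm long), tops 22 mm above the origin: the plate's underside rests there when home. Between the rails lies a dark cross bar that carries two steel pins.
- pins_nominal (a point): Point of the nest, NOT of the bar: nest x = y = 0, 48 mm up, level with the pin tips. Upright 10 mm pins at nest y = +45 and -45 mm, straight up to 46 mm above the nest's origin, then bevelled to a flat 8 mm tip at 48 mm. Both share one unreported x from -12 to +12 mm (bar clamped rigidly, never turned). Within 1.6 mm of true the bevels centre the plate; further off, it stands on the flat tips.
- clip (a joint): Red swing clip on a vertical hinge. 0 = parked, arm pointing to the nest's +x, clear of the plate; 1.57 = closed at its stop, arm pointing to the nest's -y, over the plate's end. Turns clockwise seen from above with light friction (about 3 N at the knob), stays where left. Arm underside 32.5, top 38.5 mm above the nest's origin (seated plate's top: 30), 13 mm wide, 44 mm long.
- clip_knob (a point): On the axis of the clip's upright black round knob, 12 mm in diameter, 34 mm from the hinge; the knob stands from 38.5 to 67.5 mm above the nest's origin, this point at 57.5 mm.
- clip_hinge (a point): Point on the clip's vertical hinge axis (nest x = +37, y = +84 mm), at the underside of the clip's arm.
- brown_vial: Brown glass vial with white cap, 22 x 24 x 47 mm, standing on the worktop: bystander. Origin at the centre of its underside.
- sample_pot: White specimen cup with orange lid, 63 x 63 x 71 mm, standing on the worktop: bystander. Origin at the centre of its underside.
- petri: White petri dish, 61 x 61 x 13 mm, lying flat on the worktop: bystander. Origin at the centre of its underside.

How it is judged:
By the outcome, as a careful person would: the job done as asked, in the order asked, and still so for the second after the job is handed in, with the robot touching nothing.
It also fails if it takes over 72 s, if anything falls off the work surface, if the arm or the gripper's body presses on something with over 40 N, if the wrist force passes 120 N, or if a joint passes its speed limit or range.

## Working session

There is one attempt and no reset: what is moved stays moved. The work goes in short steps, Python scripts to look and compute and a tool call to move; the robot and the scene stay as the last step left them, time stands still between calls to the robot, and variables do not carry over. Pictures are saved under pics/ and viewed, and the job is handed in when it is done.

Besides the shell and the picture viewer there is one more tool, called after ">>>" as name(argument=value, ...), one argument or row to a line, values as JSON. send_rows: Moves the arm, as the interface text tells. Its arguments: {"type":"object","properties":{"moves":{"type":"array"},"hand":{"type":"number"},"newtons":{"type":"number"}},"required":["moves"]}

```bash
mkdir -p pics; cat > h.py <<'E'
import numpy as np, cv2
from scipy.spatial.transform import Rotation as R
from bench import r
def snap(n,f):
    d=r.grab_frame(n); cv2.imwrite(f'pics/{f}.png',d['img'][:,:,::-1]); np.savez(f'pics/{f}.npz',m=d['mtx'],w=d['world_to_cam']); return d
def ray(f,u,v,z):
    d=np.load(f'pics/{f}.npz'); m,w=d['m'],d['w']
    c=np.linalg.inv(m)@[u,v,1]; c=np.array([c[0],-c[1],-c[2]])
    Rt=w[:3,:3]; o=-Rt.T@w[:3,3]; dd=Rt.T@c
    return o+dd*(z-o[2])/dd[2]
def proj(f,p):
    d=np.load(f'pics/{f}.npz'); m,w=d['m'],d['w']
    c=w[:3,:3]@np.array(p)+w[:3,3]; q=m@[c[0],-c[1],-c[2]]; return q[:2]/q[2]
E
python3 - <<'E'
from h import *
for n in ['scene','top','wrist']:
    d=snap(n,n+'0'); print(n,d['mtx'].tolist(),d.keys()); w=d['world_to_cam']; print(-w[:3,:3].T@w[:3,3])
o=r.get_obs(); print(o, r.grasp_offset); print(R.from_rotvec(o['orientation']).as_matrix())
E
```

```text
scene [[466.97225580780355, 0.0, 256.40821498423566], [0.0, 466.97225580780355, 188.65229358208327], [0.0, 0.0, 1.0]] dict_keys(['img', 'mtx', 'world_to_cam'])
[-0.21860557 -0.68448481  0.66326782]
top [[432.7243968520564, 0.0, 257.2390300983665], [0.0, 432.7243968520564, 193.75949234550123], [0.0, 0.0, 1.0]] dict_keys(['img', 'mtx', 'world_to_cam'])
[ 0.44954405 -0.06300352  1.07984714]
wrist [[295.7117280727859, 0.0, 257.59837647851873], [0.0, 295.7117280727859, 193.74636498187067], [0.0, 0.0, 1.0]] dict_keys(['img', 'mtx', 'world_to_cam'])
[0.20588376 0.6454298  0.37340297]
{'clock': 0.15, 'joints': array([-1.26308004,  0.47761591,  0.02236751,  1.55619826, -0.01146335,
        1.10926502, -0.08314412]), 'qvel': array([ 0.00157753, -0.00254547,  0.00131765, -0.00375638,  0.00028634,
       -0.00154133,  0.00058014]), 'tau': array([ 3.07907270e-03, -5.96924114e+01,  1.61019512e+00, -2.81491113e+01,
        1.26407648e-02,  6.48088404e-03,  8.13805173e-06]), 'tcp_pos': array([0.27250753, 0.61707305, 0.23055666]), 'orientation': array([-6.48480538e-01, -3.07378590e+00,  2.12119457e-03]), 'contact_force': array([0.67344215, 0.40831143, 0.40623015]), 'moment': array([-0.00647729,  0.0442378 ,  0.03087802]), 'grip_width': 0.08525836988787384} 0.0187
[[-9.14775517e-01  4.03962346e-01 -4.20970659e-04]
 [ 4.03962542e-01  9.14774615e-01 -1.29137033e-03]
 [-1.36571715e-04 -1.35137034e-03 -9.99999078e-01]]
```

View pics/top0.png

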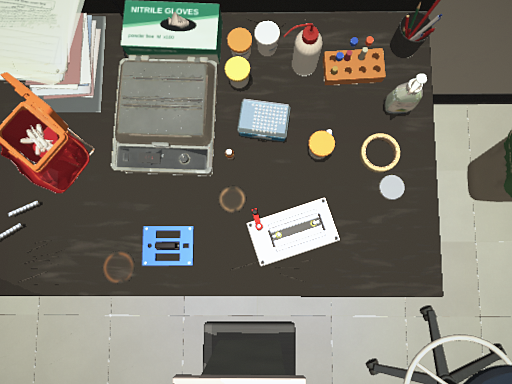

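View pics/scene0.png

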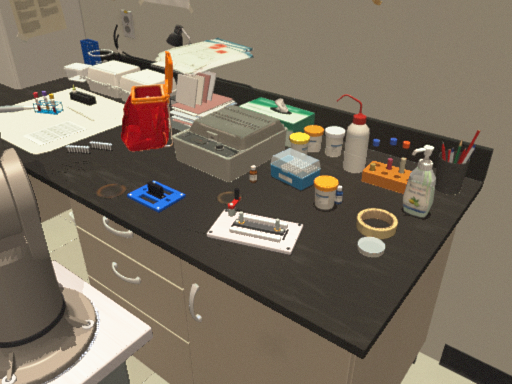

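View pics/wrist0.png

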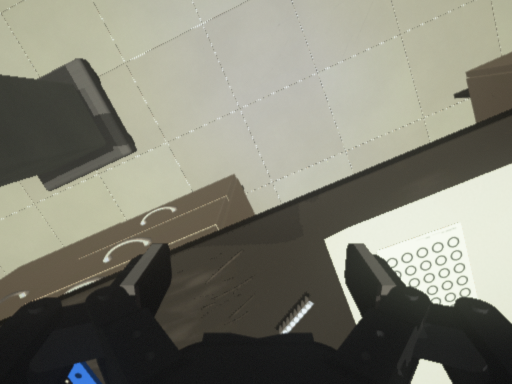

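The top view shows the plate at about (168,246), the nest at about (293,231), and the clip's knob near (256,215). I'll zoom in on those.

```bash
python3 - <<'E'
import cv2
i=cv2.imread('pics/top0.png')
cv2.imwrite('pics/z1.png',cv2.resize(i[190:275,235:350],None,fx=6.9,fy=6.9,interpolation=cv2.INTER_CUBIC))
cv2.imwrite('pics/z2.png',cv2.resize(i[215:275,130:210],None,fx=9,fy=9,interpolation=cv2.INTER_CUBIC))
E
```

```text
(no output)
```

View pics/z1.png

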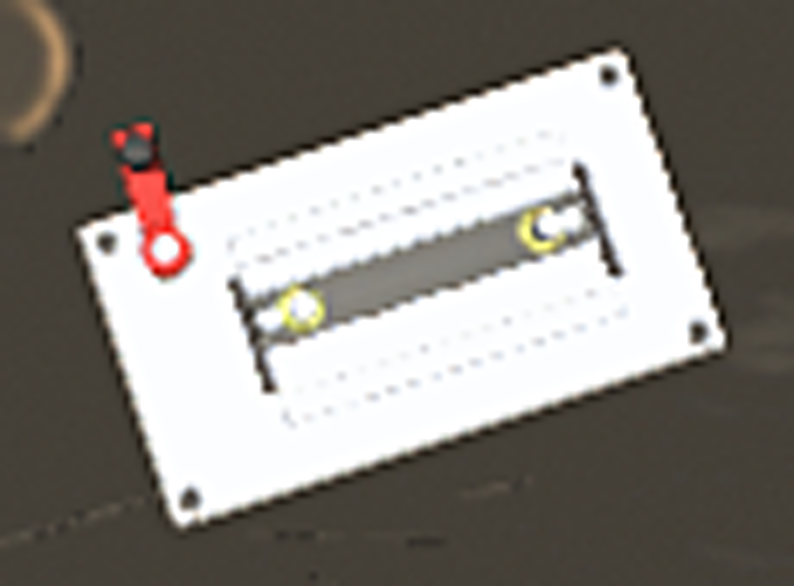

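View pics/z2.png

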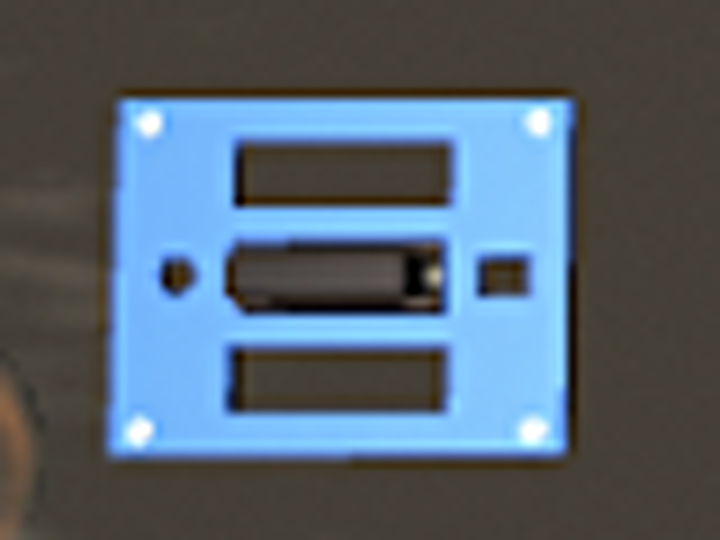

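```bash
python3 - <<'E'
from h import *
def fit(P,M):
    P=np.array(P)[:,:2];M=np.array(M); pc,mc=P.mean(0),M.mean(0)
    U,S,Vt=np.linalg.svd((M-mc).T@(P-pc)); Rm=(U@Vt).T
    t=pc-Rm@mc; return t,np.degrees(np.arctan2(Rm[1,0],Rm[0,0])),P-(M@Rm.T+t)
def z1(U,V,z): return ray('top0',(U+.5)/6.9-.5+235,(V+.5)/6.9-.5+190,z)
def z2(U,V,z): return ray('top0',(U+.5)/9-.5+130,(V+.5)/9-.5+215,z)
N=[z1(*p,.012) for p in [(75,228),(625,45),(728,348),(180,528)]]
print(fit(N,[(.056,.111),(.056,-.095),(-.056,-.095),(-.056,.111)]))
Pl=[z2(*p,.008) for p in [(118,97),(575,97),(568,455),(108,455)]]
print(fit(Pl,[(.048,.062),(.048,-.062),(-.048,-.062),(-.048,.062)]))
print('holes',z2(178,276,.008),z2(505,277,.008))
print('ringL,R',z1(301,309,.022),z1(542,228,.022),'knob',z1(137,148,.0675),'hinge',z1(166,250,.0385))
t,a,_=fit(N,[(.056,.111),(.056,-.095),(-.056,-.095),(-.056,.111)])
c,s=np.cos(np.radians(a)),np.sin(np.radians(a)); Rm=np.array([[c,-s],[s,c]])
for x in(-.012,0,.012):
  for z in(.022,.048):
    print(x,z,[np.round((proj('top0',[*(Rm@[x,y]+t),z])-[235,190]+.5)*6.9-.5) for y in(.045,-.045)])
print('hinge exp',Rm@[.037,.084]+t,'knob exp',Rm@[.071,.084]+t)
E
```

```text
(array([ 0.49998414, -0.14020136]), np.float64(18.369973116397343), array([[-0.00015262,  0.00138717],
       [ 0.00092655, -0.0006103 ],
       [-0.00108175,  0.00022651],
       [ 0.00030783, -0.00100339]]))
(array([0.46253744, 0.17642385]), np.float64(0.1820988513748936), array([[ 0.00088363,  0.00138368],
       [ 0.00063877, -0.0011765 ],
       [-0.00078836, -0.0010452 ],
       [-0.00073404,  0.00083802]]))
holes [0.46215953 0.22160797 0.008     ] [0.46206231 0.13158214 0.008     ]
ringL,R [ 0.48887265 -0.09619637  0.022     ] [ 0.51753238 -0.18145601  0.022     ] knob [ 0.54167796 -0.03922846  0.0675    ] hinge [ 0.50866773 -0.04876051  0.0385    ]
-0.012 0.022 [array([316., 350.]), array([557., 270.])]
-0.012 0.048 [array([318., 348.]), array([566., 266.])]
0 0.022 [array([305., 318.]), array([546., 238.])]
0 0.048 [array([307., 315.]), array([555., 233.])]
0.012 0.022 [array([294., 285.]), array([535., 205.])]
0.012 0.048 [array([296., 282.]), array([543., 200.])]
hinge exp [ 0.50862592 -0.04882128] knob exp [ 0.54089333 -0.03810612]
```

```bash
cat >> h.py <<'E'
def toolR(a): # tool-y direction angle (deg)
    a=np.radians(a); y=np.array([np.cos(a),np.sin(a),0]); z=np.array([0,0,-1.]); return np.column_stack([np.cross(y,z),y,z])
def plan(p,a):
    o=r.get_obs(); Rm=R.from_rotvec(o['orientation']).as_matrix(); d=Rm.T@(np.array(p)-o['tcp_pos'])*1000
    cur=np.degrees(np.arctan2(Rm[1,1],Rm[0,1])); t=-(a-cur); t=(t+180)%360-180
    print('shift',np.round(d,1),'turn',round(t,1),'len',round(np.linalg.norm(d)),'cur',np.round(o['tcp_pos'],4),round(cur,2),'clock',o['clock'],'F',np.round(o['contact_force'],2),'w',o['grip_width'])
E
python3 - <<'E'
from h import *
o=r.get_obs(); Rm=R.from_rotvec(o['orientation']).as_matrix(); w=np.load('pics/wrist0.npz')['w']
print(np.round(Rm.T@(-w[:3,:3].T@w[:3,3]-o['tcp_pos']),4)); print(np.round(w[:3,:3]@Rm,3))
print(toolR(66)); 
plan([.4625,.1764,.2],0.2); plan([.5-.072*np.cos(np.radians(108.4))*1.5,-.14-.072*.95*1.5,.2],18.4)
E
```

```text
[ 0.0724 -0.0012 -0.1429]
[[ 0.001  1.     0.001]
 [ 0.959 -0.001  0.283]
 [ 0.283  0.001 -0.959]]
[[-0.91354546  0.40673664  0.        ]
 [ 0.40673664  0.91354546  0.        ]
 [ 0.          0.         -1.        ]]
shift [-351.8 -326.3   31. ] turn 66.0 len 481 cur [0.2725 0.6171 0.2306] 66.17 clock 0.15 F [0.67 0.41 0.41] w 0.08525836988787384
shift [-586.6 -680.7   31.6] turn 47.8 len 899 cur [0.2725 0.6171 0.2306] 66.17 clock 0.15 F [0.67 0.41 0.41] w 0.08525836988787384
```

```bash
python3 - <<'E'
from h import *
plan([.4625,.140,.16],0.2); plan([.513,-.178,.15],18.4)
E
```

```text
shift [-366.5 -359.6   71.1] turn 66.0 len 518 cur [0.2725 0.6171 0.2306] 66.17 clock 0.15 F [0.67 0.41 0.41] w 0.08525836988787384
shift [-541.2 -630.1   81.5] turn 47.8 len 835 cur [0.2725 0.6171 0.2306] 66.17 clock 0.15 F [0.67 0.41 0.41] w 0.08525836988787384
```

>>> send_rows(
  moves=[-20,-20,2,4,-65,-65,8,12,-110,-108,15,20,-155,-152,25,29,-200,-196,35,38,-245,-240,45,46,-285,-280,55,53,-310,-305,60,58],
)

```text
clock: 1.15
tcp_pos: [0.4334, 0.2097, 0.1708]
orientation: [2.065, 2.367, -0.002]
contact_force: [0.7, -0.3, 0.2]
grip_width: 0.0855
```

```bash
python3 - <<'E'
from h import *
plan([.4625,.140,.16],0.2)
E
```

```text
shift [-73.   19.4  10.9] turn 7.6 len 76 cur [0.4334 0.2097 0.1708] 7.79 clock 1.15 F [ 0.7  -0.27  0.16] w 0.0854926584674467
```

>>> send_rows(
  moves=[-40,10,5,4,-70,18,10,8,-73,19,11,8,-73,19,11,8],
)

```text
clock: 1.65
tcp_pos: [0.462, 0.1443, 0.1602]
orientation: [-2.217, -2.226, 0.0]
contact_force: [0.2, 0.8, -0.7]
grip_width: 0.0854
```

```bash
python3 - <<'E'
from h import *
snap('wrist','wp')
plan([.513,-.178,.15],18.4)
E
```

```text
shift [-323.1   49.5   10.1] turn -18.1 len 327 cur [0.4618 0.1448 0.1603] 0.29 clock 1.7 F [0.64 0.65 0.3 ] w 0.08573085465278374
```

View pics/wp.png

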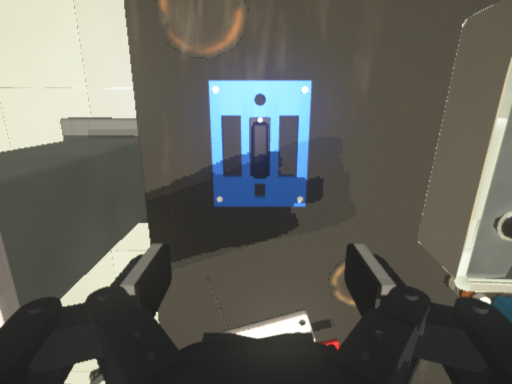

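>>> send_rows(
  moves=[-25,4,2,-2,-75,12,4,-5,-130,22,6,-9,-185,30,8,-12,-235,37,10,-15,-280,44,10,-17,-310,48,10,-18,-323,50,10,-18],
)

```text
clock: 2.7
tcp_pos: [0.5136, -0.1796, 0.1504]
orientation: [1.843, 2.544, 0.0]
contact_force: [-0.2, 0.4, -0.3]
grip_width: 0.0857
```

>>> send_rows(
  moves=[0,0,0,0,0,0,0,0],
)

```text
clock: 2.95
tcp_pos: [0.5134, -0.177, 0.1501]
orientation: [-1.839, -2.546, -0.001]
contact_force: [0.0, -0.1, -0.4]
grip_width: 0.0855
```

```bash
python3 - <<'E'
from h import *
d=snap('wrist','wn')
cv2.imwrite('pics/wnz.png',cv2.resize(d['img'][20:270,130:400,::-1],None,fx=2.4,fy=2.4,interpolation=cv2.INTER_CUBIC))
plan([.513,-.178,.15],18.4)
E
```

```text
shift [-0.8 -0.6  0.1] turn -0.1 len 1 cur [ 0.5133 -0.1771  0.1501] 18.32 clock 3.0 F [ 0.46  0.44 -0.63] w 0.08517149055784935
```

View pics/wnz.png

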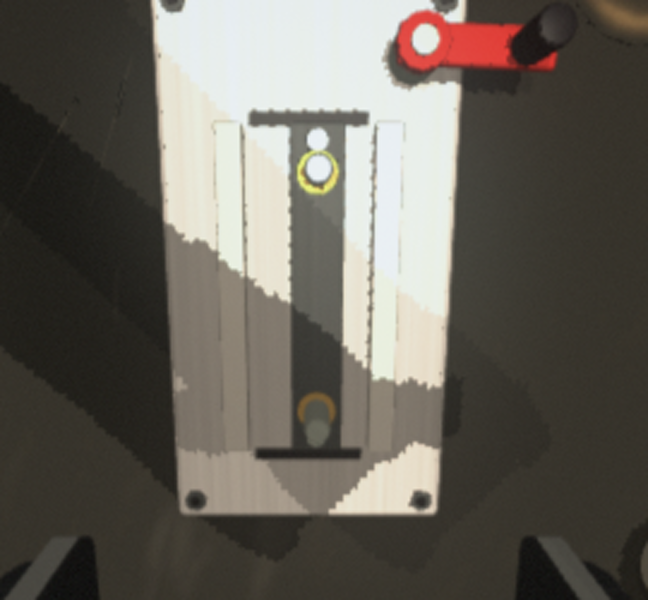

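```bash
python3 - <<'E'
from h import *
def q(U,V,z): return ray('wn',(U+.5)/2.4-.5+130,(V+.5)/2.4-.5+20,z)[:2]
def pw(u,v,z): return ray('wp',u,v,z)[:2]
def fit(P,M):
    P=np.array(P);M=np.array(M); pc,mc=P.mean(0),M.mean(0)
    U,S,Vt=np.linalg.svd((M-mc).T@(P-pc)); Rm=(U@Vt).T
    t=pc-Rm@mc; return t,Rm,np.degrees(np.arctan2(Rm[1,0],Rm[0,0])),np.round(P-(M@Rm.T+t),4)
P=[q(215,122,.022),q(405,121,.022),q(183,515,.012),q(437,514,.012)]
M=[(-.034,.062),(.034,.062),(-.056,-.095),(.056,-.095)]
t,Rm,a,res=fit(P,M); print(t,a,res)
for n,U,V,z in [('tipU',317,138,.048),('tipL',316,435,.048),('ringU',318,172,.022),('ringL',317,410,.022),('ringU',318,172,.018),('ringL',317,410,.018),('hinge',426,40,.0385),('knobtop',556,25,.0675)]:
    p=q(U,V,z); print(n,np.round(p,4),'nest mm',np.round(Rm.T@(p-t)*1000,1))
p=[pw(209,81,.008),pw(311,80,.008),pw(307,206,.008),pw(214,208,.008)]
print('plate',fit(p,[(-.048,.062),(.048,.062),(.048,-.062),(-.048,-.062)]))
print(pw(260,100,.008),pw(260,190,.008))
d=cv2.imread('pics/wn.png'); w=cv2.imread('pics/wp.png')
cv2.imwrite('pics/wpz.png',cv2.resize(w[65:225,190:330],None,fx=4,fy=3.7,interpolation=cv2.INTER_CUBIC))
cv2.imwrite('pics/tips.png',np.hstack([cv2.resize(d[y:y+40,240:285],None,fx=8,fy=8,interpolation=cv2.INTER_CUBIC) for y in(60,180)]))
E
```

```text
[ 0.50105028 -0.13952283] 18.481240924789798 [[ 0.0005 -0.0005]
 [-0.0001 -0.0005]
 [ 0.0011  0.0008]
 [-0.0016  0.0002]]
tipU [ 0.4862 -0.0879] nest mm [ 2.2 53.7]
tipL [ 0.5179 -0.1834] nest mm [  2. -47.]
ringU [ 0.4897 -0.0964] nest mm [ 2.9 44.5]
ringL [ 0.5179 -0.1812] nest mm [  2.7 -44.9]
ringU [ 0.4897 -0.0962] nest mm [ 3.  44.7]
ringL [ 0.5183 -0.1823] nest mm [  2.8 -46. ]
hinge [ 0.51   -0.0479] nest mm [37.5 84. ]
knobtop [ 0.5415 -0.0397] nest mm [70.  81.8]
plate (array([0.46362399, 0.17604599]), array([[ 0.99989209, -0.01469062],
       [ 0.01469062,  0.99989209]]), np.float64(0.8417409993180978), array([[ 0.0005,  0.0006],
       [-0.0001,  0.0005],
       [ 0.0008,  0.0001],
       [-0.0013, -0.0012]]))
[0.46308432 0.22116586] [0.46370843 0.13217244]
```

View pics/tips.png

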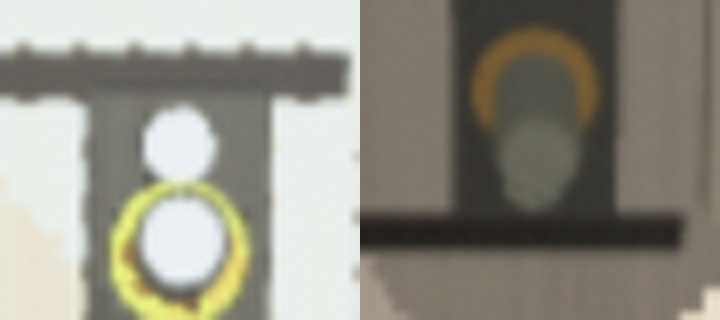

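View pics/wpz.png

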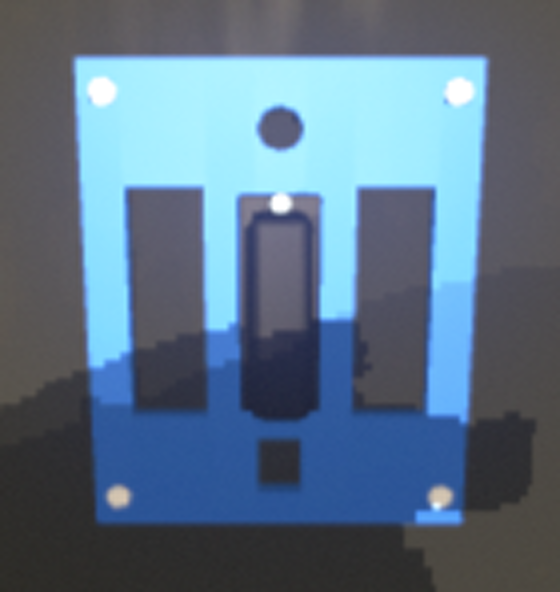

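```bash
python3 - <<'E'
from h import *
t=np.array([.50105,-.13952]);a=np.radians(18.4);Rm=np.array([[np.cos(a),-np.sin(a)],[np.sin(a),np.cos(a)]])
P=[]
for u,v in [(182/8+240-.5,60+242/8-.5),(240+177/8-.5,180+155/8-.5)]:
    p=ray('wn',u,v,.048)[:2]; P.append(p); print(p,'nest',Rm.T@(p-t)*1000)
print(np.mean(P,0),np.degrees(np.arctan2(*(P[0]-P[1])[::-1]))-90, np.linalg.norm(P[0]-P[1]))
# expected proj from alternative heights of plate holes (underside/top)
p=[ray('wp',190+U/4-.4,65+V/3.7-.4,.008)[:2] for U,V in [(280,128),(279,463)]]
print('holes',p,np.mean(p,0),np.degrees(np.arctan2(*(p[0]-p[1])[::-1]))-90)
h=[ray('wp',190+U/4-.4,65+V/3.7-.4,.04)[:2] for U,V in [(281,214),(279,412),(252,310),(312,310)]];print('handle top',h)
E
```

```text
[ 0.48941671 -0.09650751] nest [ 2.53829861 44.48556013]
[ 0.51747924 -0.18155159] nest [  2.3220765  -45.06864079]
[ 0.50344797 -0.13902955] 18.261663773139162 0.08955446194871035
holes [array([0.46269876, 0.2218944 ]), array([0.46303247, 0.13245446])] [0.46286562 0.17717443] 0.21377640680462662
handle top [array([0.46285945, 0.20200554]), array([0.46272978, 0.15450086]), array([0.45657616, 0.17955049]), array([0.46989454, 0.17961435])]
```

```bash
python3 - <<'E'
from h import *
plan([.4629,.1768,.06],0.2)
E
```

```text
shift [351.7  63.4  90.5] turn 18.1 len 369 cur [ 0.5133 -0.1771  0.1501] 18.32 clock 3.0 F [ 0.46  0.44 -0.63] w 0.08517149055784935
```

>>> send_rows(
  moves=[25,4,0,2,80,14,0,5,140,25,0,9,200,36,10,12,260,47,35,15,310,56,65,17,342,62,83,18,352,63,90,18],
)

```text
clock: 4.0
tcp_pos: [0.4616, 0.1781, 0.0593]
orientation: [-2.211, -2.23, 0.002]
contact_force: [-1.0, -0.1, -0.1]
grip_width: 0.0856
```

>>> send_rows(
  moves=[0,0,0,0,0,0,0,0],
)

```text
clock: 4.25
tcp_pos: [0.4639, 0.1736, 0.061]
orientation: [2.22, 2.222, 0.001]
contact_force: [0.6, -0.8, -0.1]
grip_width: 0.0854
```

```bash
python3 - <<'E'
from h import *
plan([.4629,.1768,.0125],0.2)
E
```

```text
shift [ 3.2 -1.1 48.5] turn -0.1 len 49 cur [0.4639 0.1736 0.061 ] 0.07 clock 4.25 F [ 0.6  -0.75 -0.08] w 0.08535990057432469
```

>>> send_rows(
  moves=[1,0,8,0,3,-1,20,0,3,-1,30,0,3,-1,38,0,3,-1,38,0,3,-1,38,0],
)

```text
clock: 5.0
tcp_pos: [0.4624, 0.1779, 0.0223]
orientation: [2.218, 2.225, 0.0]
contact_force: [-0.2, 0.1, -0.9]
grip_width: 0.0854
```

```bash
python3 - <<'E'
from h import *
snap('wrist','wg'); plan([.4629,.1768,.0125],0.2)
E
```

```text
shift [-1.2  0.4 10. ] turn -0.0 len 10 cur [0.4625 0.178  0.0225] 0.17 clock 5.05 F [ 0.11  0.59 -0.75] w 0.08542700156912986
```

View pics/wg.png

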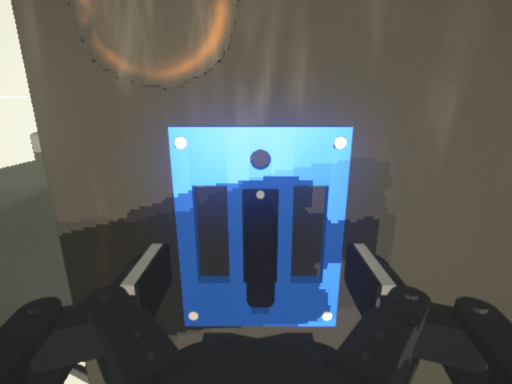

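>>> send_rows(
  moves=[-1,0,5,0,-1,0,10,0,-1,0,10,0],
)

```text
clock: 5.42
tcp_pos: [0.4619, 0.1768, 0.0119]
orientation: [-2.218, -2.225, 0.001]
contact_force: [0.1, 0.2, 0.0]
grip_width: 0.0851
```

>>> send_rows(
  moves=[0,0,0,0,0,0,0,0,0,0,0,0,0,0,0,0,0,0,0,0,0,0,0,0],
  hand=1,
  newtons=60,
)

```text
clock: 6.18
tcp_pos: [0.4626, 0.1771, 0.0126]
orientation: [2.218, 2.225, 0.001]
contact_force: [0.6, -0.3, 5.6]
grip_width: 0.0129
```

```bash
python3 - <<'E'
from h import *
plan([.4629,.1768,.0125],0.2)
E
```

```text
shift [-0.3  0.3  0.1] turn -0.0 len 0 cur [0.4626 0.1771 0.0126] 0.17 clock 6.175 F [ 0.58 -0.26  5.56] w 0.012903411264645595
```

>>> send_rows(
  moves=[0,0,-2,0,0,0,-8,0,0,0,-25,0,0,0,-50,0,0,0,-80,0,0,0,-105,0,0,0,-117,0,0,0,-120,0],
)

```text
clock: 7.18
tcp_pos: [0.4624, 0.1772, 0.1331]
orientation: [2.218, 2.225, 0.002]
contact_force: [-0.5, 0.2, -2.3]
grip_width: 0.0125
```

```bash
python3 - <<'E'
from h import *
snap('wrist','wh'); plan([.5034,-.1391,.13],18.3)
E
```

```text
shift [-316.3   40.2    2.6] turn -18.1 len 319 cur [0.4622 0.177  0.1327] 0.19 clock 7.225 F [ 0.2   0.38 -3.26] w 0.013158974517259678
```

View pics/wh.png

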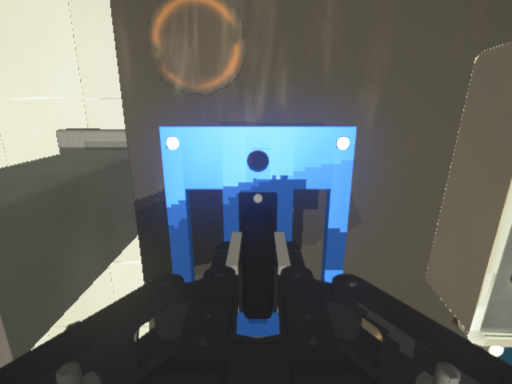

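```bash
python3 - <<'E'
from h import *
o=r.get_obs(); Rm=R.from_rotvec(o['orientation']).as_matrix()
z=o['tcp_pos'][2]-.0126+.008
for u,v in [(258,160),(160,126.5),(356,126.5),(173,143.5),(343,143)]:
    print(np.round(Rm.T@(ray('wh',u,v,z)-o['tcp_pos'])*1000,1))
o2=np.load('pics/wn.npz')
# pins in wn in tool frame then
p0=np.array([.5133,-.1771,.1501]);Rn=toolR(18.32)
for p in [(.48942,-.09651,.048),(.51748,-.18155,.048)]: print('pin tool',Rn.T@(np.array(p)-p0)*1000)
E
```

```text
[45.2 -0.3  4.6]
[ 61.7 -48.3   4.6]
[61.8 47.6  4.6]
[ 53.5 -42.6   4.6]
[53.8 41.9  4.6]
pin tool [ 84.0114151   2.6616973 102.1      ]
pin tool [ -5.53832907   2.56939898 102.1       ]
```

>>> send_rows(
  moves=[-15,2,0,-1,-50,6,0,-3,-95,12,0,-6,-145,18,0,-9,-195,25,0,-12,-245,31,0,-15,-285,36,0,-17,-308,39,0,-18],
)

```text
clock: 8.22
tcp_pos: [0.5013, -0.1335, 0.1313]
orientation: [-1.845, -2.541, 0.003]
contact_force: [0.6, 0.8, -2.9]
grip_width: 0.0131
```

>>> send_rows(
  moves=[-5,1,5,0,-8,1,15,0,-8,1,25,0,-8,1,30,0,-8,1,30,0,-8,1,30,0],
)

```text
clock: 8.98
tcp_pos: [0.5058, -0.138, 0.1025]
orientation: [1.842, 2.545, 0.0]
contact_force: [0.0, -0.1, -3.4]
grip_width: 0.0134
```

```bash
python3 - <<'E'
from h import *
plan([.5037,-.1390,.0606],18.3)
d=snap('wrist','wa'); snap('scene','sa'); i=cv2.imread('pics/sa.png')
cv2.imwrite('pics/saz.png',cv2.resize(i[150:270,190:330],None,fx=5,fy=5,interpolation=cv2.INTER_CUBIC))
E
```

```text
shift [-0.3 -2.3 41.9] turn -0.1 len 42 cur [ 0.5058 -0.138   0.1025] 18.19 clock 8.975 F [ 0.01 -0.08 -3.44] w 0.013404319859058137
```

View pics/wa.png

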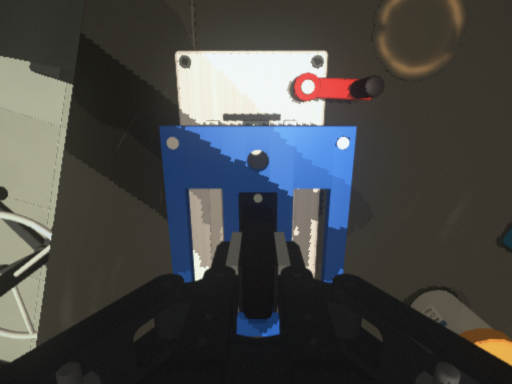

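View pics/saz.png

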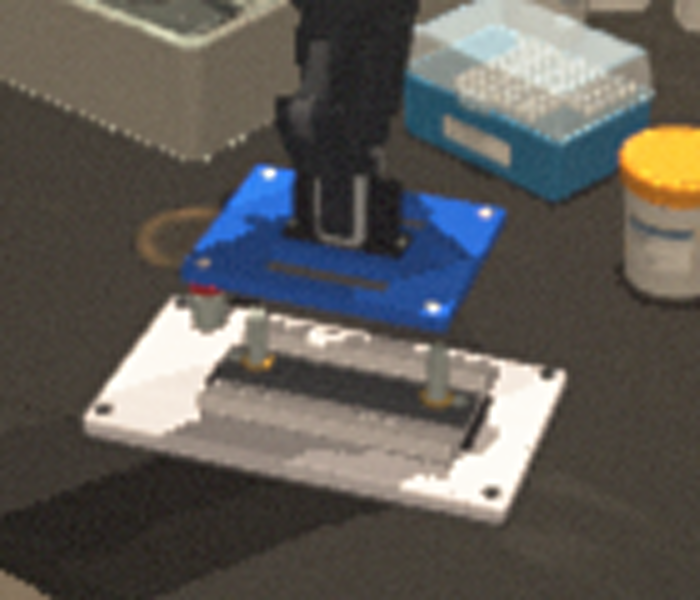

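>>> send_rows(
  moves=[0,-1,5,0,0,-2,15,0,0,-2,25,0,0,-2,32,0,0,-2,34,0,0,-2,34,0,0,-2,34,0,0,-2,34,0],
)

```text
clock: 10.07
tcp_pos: [0.504, -0.1388, 0.0686]
orientation: [1.842, 2.544, 0.001]
contact_force: [-0.4, -0.5, -3.1]
grip_width: 0.013
```

>>> send_rows(
  moves=[0,0,0,0,0,0,0,0],
)

```text
clock: 10.32
tcp_pos: [0.5038, -0.1388, 0.0684]
orientation: [1.843, 2.544, 0.0]
contact_force: [-0.4, 0.5, -3.4]
grip_width: 0.0134
```

```bash
python3 - <<'E'
from h import *
plan([.5037,-.1390,.0606],18.3)
snap('wrist','wb')
i=cv2.imread('pics/wb.png'); cv2.imwrite('pics/wbz.png',cv2.resize(i[120:200,210:310],None,fx=7,fy=7,interpolation=cv2.INTER_CUBIC))
snap('scene','sb'); i=cv2.imread('pics/sb.png')
cv2.imwrite('pics/sbz.png',cv2.resize(i[170:260,200:310],None,fx=6.5,fy=6.5,interpolation=cv2.INTER_CUBIC))
plan([.5037,-.1390,.0606],18.3)
E
```

```text
shift [-0.1 -0.2  7.8] turn -0.1 len 8 cur [ 0.5038 -0.1388  0.0684] 18.18 clock 10.325 F [-0.35  0.54 -3.39] w 0.013365781629351849
shift [-0.2 -0.1  7.7] turn -0.1 len 8 cur [ 0.5037 -0.1388  0.0683] 18.18 clock 10.425 F [-0.31  0.19 -2.03] w 0.01261181183218114
```

View pics/wbz.png

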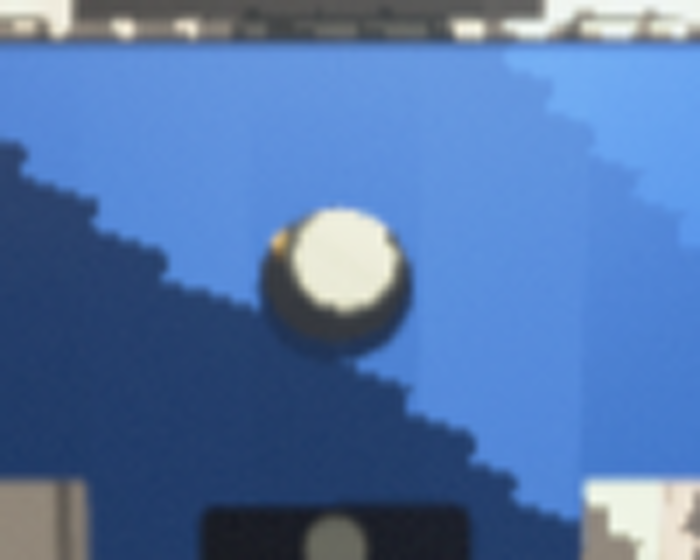

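View pics/sbz.png

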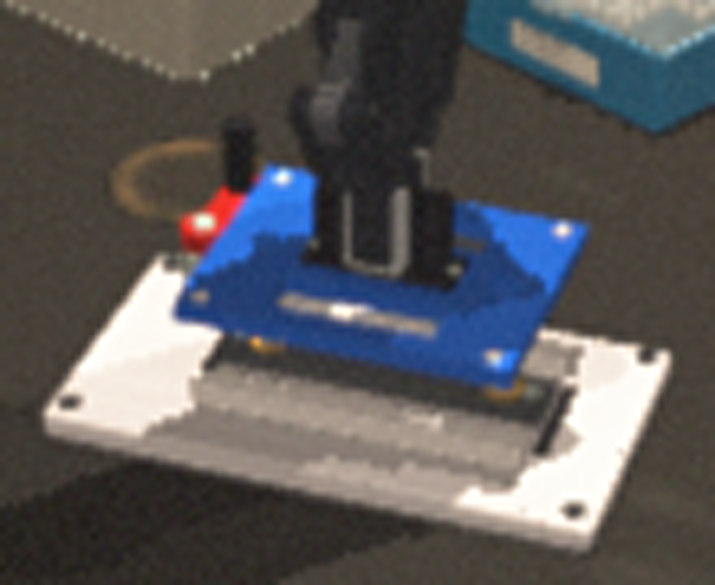

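```bash
python3 - <<'E'
from h import *
o=r.get_obs(); Rm=toolR(18.18)
f=lambda U,V,z: Rm.T@(ray('wb',(U+.5)/7-.5+210,(V+.5)/7-.5+120,z)-o['tcp_pos'])*1000
print(f(336,284,.0637),f(344,260,.048))
E
```

```text
[45.37544202 -0.9661656   4.60646559] [44.53011043 -0.33547835 20.30646559]
```

>>> send_rows(
  moves=[-0.8,0.6,2,-0.1,-0.8,0.6,4,-0.1,-0.8,0.6,5,-0.1,-0.8,0.6,5,-0.1,-0.8,0.6,5,-0.1],
)

```text
clock: 11.05
tcp_pos: [0.5046, -0.1394, 0.0633]
orientation: [-1.84, -2.546, 0.0]
contact_force: [-0.3, 0.0, -2.9]
grip_width: 0.0135
```

```bash
python3 - <<'E'
from h import *
plan([.5037,-.1390,.0606],18.3)
snap('wrist','wc')
i=cv2.imread('pics/wc.png'); cv2.imwrite('pics/wcz.png',cv2.resize(i[120:200,210:310],None,fx=7,fy=7,interpolation=cv2.INTER_CUBIC))
E
```

```text
shift [ 0.6 -0.7  2.7] turn -0.0 len 3 cur [ 0.5046 -0.1394  0.0633] 18.28 clock 11.05 F [-0.34  0.04 -2.94] w 0.013470735761240641
```

View pics/wcz.png

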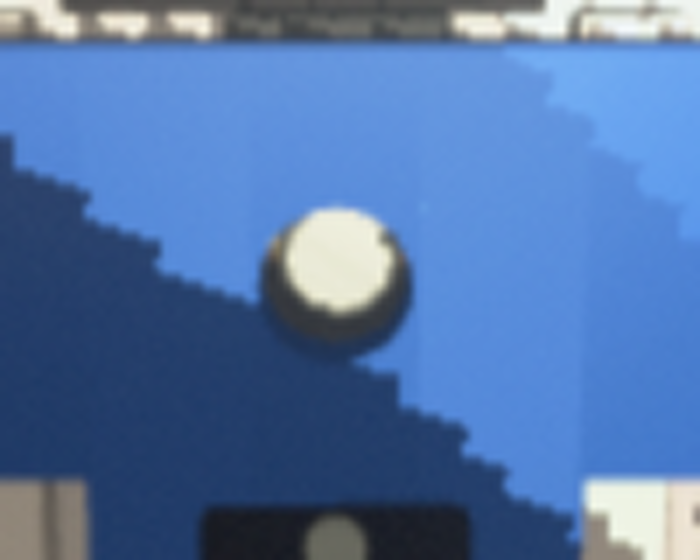

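```bash
python3 - <<'E'
from h import *
o=r.get_obs(); Rm=toolR(18.28)
f=lambda U,V,z: Rm.T@(ray('wc',(U+.5)/7-.5+210,(V+.5)/7-.5+120,z)-o['tcp_pos'])*1000
print(f(336,284,.0587),f(339,260,.048),f(336,284,.0597))
E
```

```text
[45.41759678 -1.05334378  4.61965863] [45.39391551 -0.82757309 15.31965863] [45.59383553 -1.05297695  3.61965863]
```

>>> send_rows(
  moves=[0,0.2,1,0,0,0.2,2,0,0,0.2,3,0,0,0.2,3.5,0,0,0.2,4,0,0,0.2,4,0],
)

```text
clock: 11.85
tcp_pos: [0.5047, -0.1393, 0.0593]
orientation: [-1.84, -2.546, 0.0]
contact_force: [1.0, 0.1, -2.8]
grip_width: 0.013
```

```bash
python3 - <<'E'
from h import *
plan([.5037,-.1390,.0606],18.3); print(r.get_obs()['moment'])
E
```

```text
shift [ 0.6 -0.9 -1.3] turn -0.0 len 2 cur [ 0.5047 -0.1393  0.0593] 18.28 clock 11.85 F [ 1.05  0.09 -2.84] w 0.013012845399949265
[-0.02179698 -0.01386376  0.03611678]
```

>>> send_rows(
  moves=[0,0,1,0,0,0,2,0,0,0,3,0,0,0,4,0,0,0,4,0],
)

```text
clock: 12.48
tcp_pos: [0.5046, -0.1393, 0.0552]
orientation: [-1.84, -2.546, 0.0]
contact_force: [1.3, 0.1, -2.8]
grip_width: 0.0126
```

```bash
python3 - <<'E'
from h import *
plan([.5037,-.1390,.0606],18.3); print(r.get_obs()['moment'])
E
```

```text
shift [ 0.6 -0.8 -5.4] turn -0.0 len 6 cur [ 0.5046 -0.1393  0.0552] 18.28 clock 12.475 F [ 1.27  0.15 -2.82] w 0.012578565864546514
[ 0.00571981 -0.01159837 -0.01315218]
```

>>> send_rows(
  moves=[0,0,2,0,0,0,4,0,0,0,7,0,0,0,10,0,0,0,13,0,0,0,16,0,0,0,17,0,0,0,17,0],
)

```text
clock: 13.48
tcp_pos: [0.5047, -0.1393, 0.0382]
orientation: [-1.84, -2.546, 0.0]
contact_force: [0.2, -0.2, -3.0]
grip_width: 0.0133
```

```bash
python3 - <<'E'
from h import *
plan([.5037,-.1390,.0346],18.3); print(r.get_obs()['moment'])
E
```

```text
shift [ 0.6 -0.9  3.6] turn -0.0 len 4 cur [ 0.5047 -0.1393  0.0382] 18.28 clock 13.475 F [ 0.17 -0.16 -2.96] w 0.013262498958555417
[-0.02680274 -0.01782762 -0.07159092]
```

>>> send_rows(
  moves=[0,0,1,0,0,0,2,0,0,0,2.5,0,0,0,3,0,0,0,3.5,0,0,0,3.5,0],
)

```text
clock: 14.22
tcp_pos: [0.5047, -0.1393, 0.0348]
orientation: [-1.84, -2.546, -0.0]
contact_force: [-0.4, 0.4, -2.9]
grip_width: 0.0131
```

```bash
python3 - <<'E'
from h import *
plan([.5037,-.1390,.0346],18.3); print(r.get_obs()['moment'])
E
```

```text
shift [ 0.6 -0.9  0.2] turn -0.0 len 1 cur [ 0.5047 -0.1393  0.0348] 18.28 clock 14.225 F [-0.44  0.42 -2.92] w 0.013109281533700366
[ 0.05605406 -0.0039149   0.02028611]
```

>>> send_rows(
  moves=[0,0,0.4,0,0,0,0.7,0,0,0,0.7,0],
)

```text
clock: 14.6
tcp_pos: [0.5048, -0.1394, 0.0346]
orientation: [-1.84, -2.546, -0.001]
contact_force: [-1.4, 0.6, 6.5]
grip_width: 0.0131
```

```bash
python3 - <<'E'
from h import *
plan([.5037,-.1390,.0346],18.3); print(r.get_obs()['moment'])
E
```

```text
shift [ 0.7 -0.9 -0. ] turn -0.0 len 1 cur [ 0.5048 -0.1394  0.0346] 18.27 clock 14.6 F [-1.45  0.6   6.51] w 0.013082664235817658
[0.19254799 0.50744167 0.0475895 ]
```

>>> send_rows(
  moves=[0,0,0.3,0,0,0,0.5,0,0,0,0.5,0],
)

```text
clock: 14.98
tcp_pos: [0.5048, -0.1393, 0.0346]
orientation: [-1.841, -2.546, -0.001]
contact_force: [-3.5, 2.1, 11.0]
grip_width: 0.0131
```

>>> send_rows(
  moves=[0,0,-0.4,0,0,0,-0.4,0,0,0,-0.4,0,0,0,-0.4,0],
  hand=0.6,
)

```text
clock: 15.48
tcp_pos: [0.5048, -0.1393, 0.0339]
orientation: [-1.84, -2.546, 0.0]
contact_force: [-0.2, -0.4, -0.3]
grip_width: 0.0339
```

```bash
python3 - <<'E'
from h import *
plan([.5037,-.1390,.0346],18.3); print(r.get_obs()['moment'])
E
```

```text
shift [ 0.7 -0.9 -0.7] turn -0.0 len 1 cur [ 0.5048 -0.1393  0.0339] 18.28 clock 15.475 F [-0.22 -0.35 -0.25] w 0.03392112711859925
[-0.0264154  -0.01869991  0.03072954]
```

>>> send_rows(
  moves=[0,0,-5,0,0,0,-20,0,0,0,-50,0,0,0,-85,0,0,0,-110,0,0,0,-115,0],
)

```text
clock: 16.23
tcp_pos: [0.506, -0.1397, 0.1514]
orientation: [1.839, 2.543, 0.004]
contact_force: [0.6, 1.0, -0.4]
grip_width: 0.0341
```

```bash
python3 - <<'E'
from h import *
snap('wrist','wd'); snap('scene','sd'); i=cv2.imread('pics/sd.png')
cv2.imwrite('pics/sdz.png',cv2.resize(i[170:260,200:310],None,fx=6.5,fy=6.5,interpolation=cv2.INTER_CUBIC))
plan([.5037,-.1390,.0346],18.3)
E
```

```text
shift [  0.7  -1.3 115. ] turn -0.0 len 115 cur [ 0.505  -0.1393  0.1496] 18.28 clock 16.325 F [-0.45 -0.75  0.02] w 0.03402545085605048
```

View pics/wd.png

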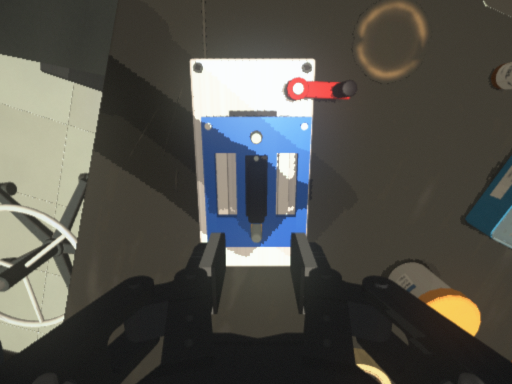

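View pics/sdz.png

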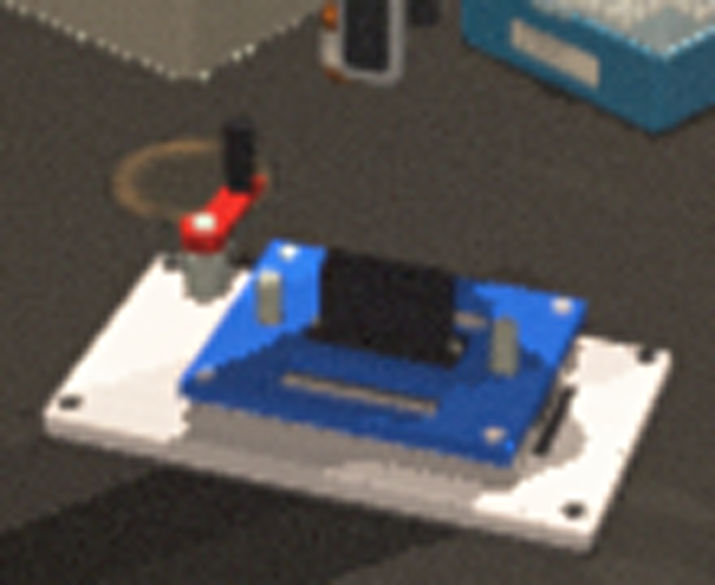

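```bash
python3 - <<'E'
from h import *
print('vial',ray('top0',229,153,.047), ray('wd',506,75,.047))
o=r.get_obs();print(np.round(o['joints'],2))
H=np.array([.5098,-.0481])
for th in (18.35,):
    k=H+.034*np.array([np.cos(np.radians(th)),np.sin(np.radians(th))]);print(k)
    plan([*k,.12],108.35)
print('knob from wd', ray('wd',348,89,.0675),'hinge',ray('wd',297,89,.0385))
E
```

```text
vial [0.68558548 0.02375293 0.047     ] [0.65996831 0.01107512 0.047     ]
[-0.23  0.35  0.46  2.02 -0.21  0.81  0.68]
[ 0.54207114 -0.03739609]
shift [85.1 67.1 29.7] turn -90.1 len 112 cur [ 0.505  -0.1393  0.1496] 18.28 clock 16.325 F [-0.45 -0.75  0.02] w 0.03402545085605048
knob from wd [ 0.54135454 -0.04017932  0.0675    ] hinge [ 0.50935021 -0.04920093  0.0385    ]
```

>>> send_rows(
  moves=[5,4,0,-8,15,12,0,-18,30,24,5,-28,45,36,10,-38,60,47,15,-48,72,57,20,-58,80,63,25,-68,84,67,28,-78],
  hand=0.72,
)

```text
clock: 17.32
tcp_pos: [0.5411, -0.0378, 0.1194]
orientation: [0.182, -3.133, -0.001]
contact_force: [0.1, 0.6, 0.3]
grip_width: 0.0241
```

```bash
python3 - <<'E'
from h import *
plan([.5418,-.0385,.09],108.35)
E
```

```text
shift [-0.7 -0.8 29.4] turn -11.7 len 29 cur [ 0.5411 -0.0378  0.1194] 96.66 clock 17.325 F [0.06 0.63 0.29] w 0.02405041370572516
```

>>> send_rows(
  moves=[-1,-1,10,-6,-1,-1,20,-10,-1,-1,28,-12,-1,-1,29,-12,-1,-1,29,-12],
)

```text
clock: 17.95
tcp_pos: [0.5431, -0.0395, 0.0919]
orientation: [0.497, -3.102, -0.0]
contact_force: [0.4, 0.8, -0.5]
grip_width: 0.0234
```

```bash
python3 - <<'E'
from h import *
plan([.5418,-.0385,.05],108.35)
snap('wrist','we')
E
```

```text
shift [ 0.9  1.3 41.9] turn -0.1 len 42 cur [ 0.5431 -0.0395  0.0919] 108.22 clock 17.95 F [ 0.35  0.77 -0.49] w 0.023421748572378397
```

View pics/we.png

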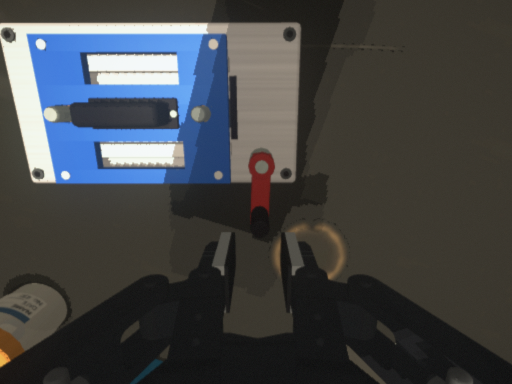

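```bash
python3 - <<'E'
from h import *
o=r.get_obs();Rm=toolR(108.22)
for v in (210,215,222): print(Rm.T@(ray('we',260,v,.0675)-o['tcp_pos'])*1000)
print(Rm.T@(ray('we',260,165,.0385)-o['tcp_pos'])*1000)
i=cv2.imread('pics/we.png'); cv2.imwrite('pics/wez.png',cv2.resize(i[140:250,200:320],None,fx=5,fy=5,interpolation=cv2.INTER_CUBIC))
E
```

```text
[13.71071454  0.84380313 24.63152967]
[10.51662565  0.85352857 24.63152967]
[ 5.98988648  0.8673117  24.63152967]
[35.4994413   0.99532502 53.63152967]
```

View pics/wez.png

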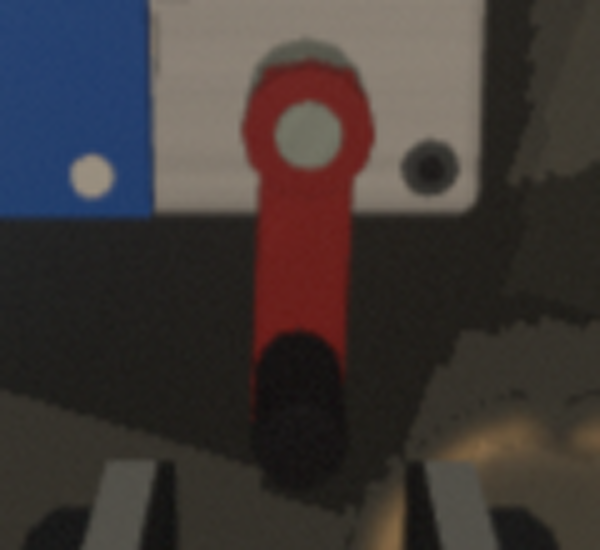

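>>> send_rows(
  moves=[1,1,8,0,1,1,18,0,1,1,30,0,1,1,39,0,1,1,42,0,1,1,42,0],
)

```text
clock: 18.75
tcp_pos: [0.5418, -0.0388, 0.0497]
orientation: [0.499, -3.101, -0.0]
contact_force: [0.1, 1.1, -0.1]
grip_width: 0.0236
```

>>> send_rows(
  moves=[0,0,0,0,0,0,0,0,0,0,0,0],
  hand=0.8,
  newtons=20,
)

```text
clock: 19.12
tcp_pos: [0.5421, -0.0388, 0.0502]
orientation: [-0.499, 3.101, -0.0]
contact_force: [0.3, 0.3, -0.2]
grip_width: 0.0169
```

```bash
python3 - <<'E'
from h import *
plan([.5421,-.0374,.05],108.35)
H=np.array([.5098,-.0481])
o=r.get_obs(); Rm=R.from_rotvec(o['orientation']).as_matrix()
# arc rows: clip angle phi from 0, tool position knob+lead
for a in range(0,100,8):
    th=np.radians(18.35-a); k=H+.034*np.array([np.cos(th),np.sin(th)])+.003*np.array([np.sin(th),-np.cos(th)])
    print(a,np.round(Rm.T@(np.array([*k,.05])-o['tcp_pos'])*1000,1))
E
```

```text
shift [-0.5  1.3  0.2] turn -0.1 len 1 cur [ 0.5421 -0.0388  0.0502] 108.28 clock 19.125 F [ 0.29  0.28 -0.2 ] w 0.016934036793924963
0 [-0.5 -1.7  0.2]
8 [ 0.3 -6.4  0.2]
16 [  1.7 -10.9   0.2]
24 [  3.7 -15.2   0.2]
32 [  6.3 -19.2   0.2]
40 [  9.4 -22.8   0.2]
48 [ 13.  -26.    0.2]
56 [ 17.  -28.6   0.2]
64 [ 21.3 -30.6   0.2]
72 [ 25.8 -32.    0.2]
80 [ 30.6 -32.7   0.2]
88 [ 35.3 -32.8   0.2]
96 [ 40.  -32.2   0.2]
```

>>> send_rows(
  moves=[-0.5,-2,0,2,0,-4,0,6,1,-8,0,12,2,-12,0,18,3.7,-15.2,0,24,6,-18.5,0,30,8.5,-22,0,36,9.5,-23,0,40],
)

```text
clock: 20.12
tcp_pos: [0.5405, -0.0627, 0.0501]
orientation: [0.597, 3.084, 0.002]
contact_force: [1.1, 2.2, 0.9]
grip_width: 0.0171
```

```bash
python3 - <<'E'
from h import *
snap('wrist','wf')
plan([.5421,-.0374,.05],68.35)
H=np.array([.5098,-.0481])
o=r.get_obs(); Rm=R.from_rotvec(o['orientation']).as_matrix()
for a in range(40,105,6):
    th=np.radians(18.35-a); k=H+.034*np.array([np.cos(th),np.sin(th)])+.003*np.array([np.sin(th),-np.cos(th)])
    print(a,np.round(Rm.T@(np.array([*k,.05])-o['tcp_pos'])*1000,1))
E
```

```text
shift [ 8.  24.2  0.1] turn -0.4 len 25 cur [ 0.5405 -0.0628  0.0501] 67.96 clock 20.175 F [0.81 3.23 0.64] w 0.016964961860066196
40 [-0.1 -0.7  0.1]
46 [ 0.4 -4.2  0.1]
52 [ 1.2 -7.7  0.1]
58 [  2.4 -11.    0.1]
64 [  4.  -14.3   0.1]
70 [  5.9 -17.3   0.1]
76 [  8.  -20.1   0.1]
82 [ 10.5 -22.7   0.1]
88 [ 13.2 -25.    0.1]
94 [ 16.2 -27.    0.1]
100 [ 19.3 -28.7   0.1]
```

View pics/wf.png

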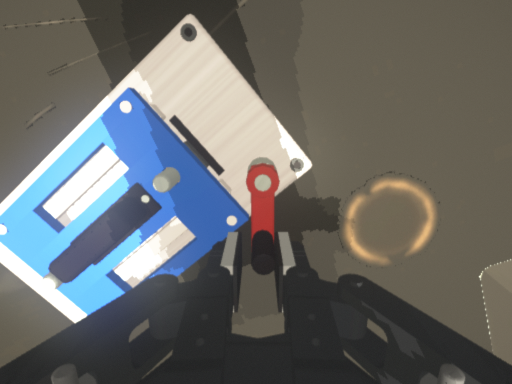

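The clip is following the fingers: it has turned about 40°, and the knob sits between the pads at (262,250). I'll carry on round the arc.

>>> send_rows(
  moves=[0,-2,0,2,0.4,-4.2,0,6,1.2,-7.7,0,12,2.4,-11,0,18,4,-14.3,0,24,5.9,-17.3,0,30,8,-20,0,36,9.5,-21.8,0,40],
)

```text
clock: 21.18
tcp_pos: [0.5236, -0.0799, 0.0501]
orientation: [1.615, 2.694, 0.001]
contact_force: [1.5, 3.0, -1.9]
grip_width: 0.0172
```

```bash
python3 - <<'E'
from h import *
plan([.5421,-.0374,.05],28.35)
H=np.array([.5098,-.0481])
o=r.get_obs(); Rm=R.from_rotvec(o['orientation']).as_matrix()
for a in range(80,105,4):
    th=np.radians(18.35-a); k=H+.034*np.array([np.cos(th),np.sin(th)])+.003*np.array([np.sin(th),-np.cos(th)])
    print(a,np.round(Rm.T@(np.array([*k,.05])-o['tcp_pos'])*1000,1))
E
```

```text
shift [28.8 36.4  0.2] turn -0.2 len 46 cur [ 0.5236 -0.0799  0.0501] 28.13 clock 21.175 F [ 1.47  2.99 -1.85] w 0.017230537524258533
80 [ 0.5 -0.   0.1]
84 [ 0.8 -2.4  0.1]
88 [ 1.3 -4.7  0.1]
92 [ 1.9 -7.1  0.1]
96 [ 2.7 -9.3  0.1]
100 [  3.6 -11.5   0.1]
104 [  4.7 -13.6   0.1]
```

>>> send_rows(
  moves=[0.4,-1.5,0,3,0.8,-3,0,6,1.3,-4.5,0,9,1.6,-6,0,10,1.6,-6,0,10],
)

```text
clock: 21.8
tcp_pos: [0.5183, -0.0815, 0.0502]
orientation: [1.839, 2.545, 0.002]
contact_force: [4.7, 1.2, -2.2]
grip_width: 0.0167
```

```bash
python3 - <<'E'
from h import *
snap('wrist','wi')
plan([.5421,-.0374,.05],18.35)
E
```

```text
shift [34.4 36.5  0.3] turn -0.0 len 50 cur [ 0.5183 -0.0815  0.0502] 18.32 clock 21.85 F [ 4.    3.01 -2.56] w 0.016758046268507396
```

View pics/wi.png

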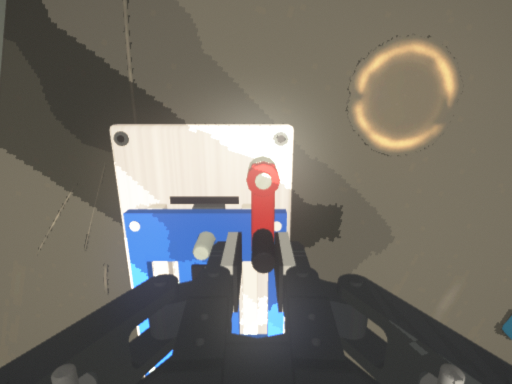

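>>> send_rows(
  moves=[0,-0.5,0,0,0,-1,0,0,0,-1,0,0],
)

```text
clock: 22.22
tcp_pos: [0.5182, -0.0815, 0.0503]
orientation: [1.837, 2.545, 0.003]
contact_force: [6.2, 2.8, -4.7]
grip_width: 0.017
```

>>> send_rows(
  moves=[0,-0.5,0,0,0,-1,0,0,0,-1,0,0],
)

```text
clock: 22.6
tcp_pos: [0.5181, -0.0816, 0.0504]
orientation: [1.836, 2.544, 0.005]
contact_force: [8.9, 4.0, -6.7]
grip_width: 0.0167
```

The TCP has stopped advancing while the force rises to about 10 N, so the clip is on its stop. I'll relieve the push, then withdraw straight up.

>>> send_rows(
  moves=[0,2,0,0,0,4,0,0,0,4,0,0,0,4,0,0],
)

```text
clock: 23.1
tcp_pos: [0.5186, -0.0817, 0.0499]
orientation: [-1.841, -2.545, 0.001]
contact_force: [1.4, -0.2, -0.0]
grip_width: 0.0173
```

>>> send_rows(
  moves=[0,0,-4,0,0,0,-14,0,0,0,-30,0,0,0,-55,0,0,0,-80,0,0,0,-95,0,0,0,-100,0,0,0,-100,0],
)

```text
clock: 24.1
tcp_pos: [0.5189, -0.081, 0.15]
orientation: [-1.84, -2.546, -0.0]
contact_force: [0.0, -0.1, 0.2]
grip_width: 0.0171
```

```bash
python3 - <<'E'
from h import *
plan([.55,-.15,.2],18.35)
snap('wrist','wj'); snap('scene','sj'); i=cv2.imread('pics/sj.png')
cv2.imwrite('pics/sjz.png',cv2.resize(i[170:260,200:310],None,fx=6.5,fy=6.5,interpolation=cv2.INTER_CUBIC))
i=cv2.imread('pics/wj.png')
cv2.imwrite('pics/wjz.png',cv2.resize(i[80:280,130:380],None,fx=3,fy=3,interpolation=cv2.INTER_CUBIC))
E
```

```text
shift [-75.2   7.9 -50.1] turn -0.1 len 91 cur [ 0.5189 -0.081   0.15  ] 18.29 clock 24.1 F [ 0.05 -0.1   0.22] w 0.017069285602687282
```

View pics/wjz.png

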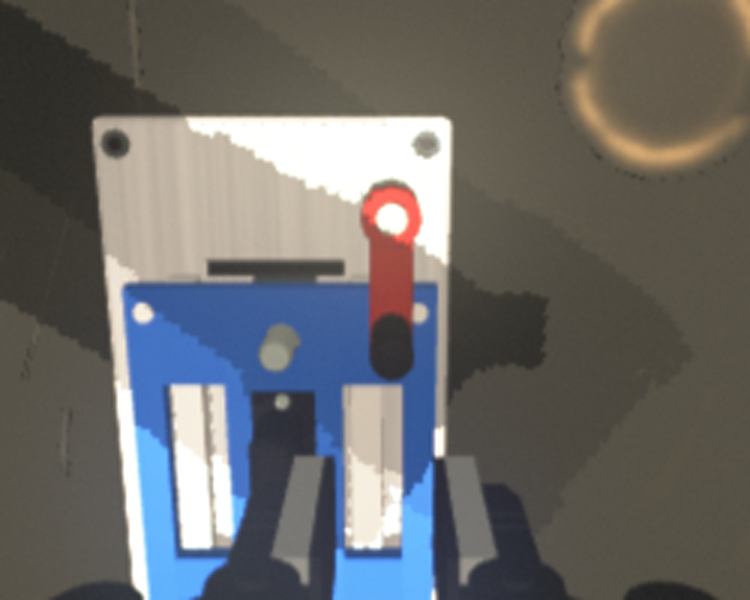

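View pics/sjz.png

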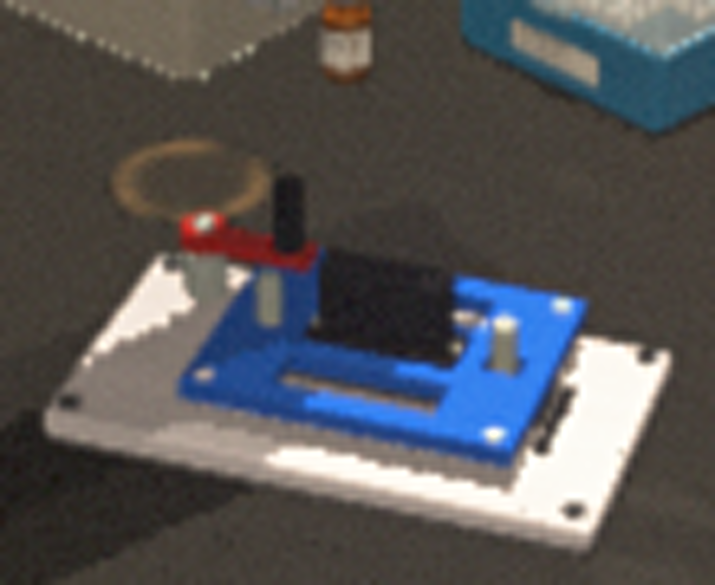

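```bash
python3 - <<'E'
from h import *
f=lambda U,V,z: ray('wj',(U+.5)/3-.5+130,(V+.5)/3-.5+80,z)[:2]
h=f(391,217,.0385);k=f(391,358,.0675);e=f(391,320,.0385);print(h,k,np.linalg.norm(k-h)*1e3)
print(np.degrees(np.arctan2(*(k-h)[::-1])),'expected -71.65')
c=[f(124,284,.030),f(437,283,.030)];print('plate edge',np.linalg.norm(c[0]-c[1]),np.degrees(np.arctan2(*(c[1]-c[0])[::-1])))
snap('top','tj'); o=r.get_obs(); print(o['contact_force'],np.abs(o['qvel']).max(),o['clock'])
E
```

```text
[ 0.50926352 -0.0487306 ] [ 0.51960353 -0.08038785] 33.30311676787589
-71.9117458183201 expected -71.65
plate edge 0.09490804398045537 18.516987265465588
[ 0.05484856  1.13264796 -0.38767209] 0.0014809785165045158 24.25
```

View pics/tj.png

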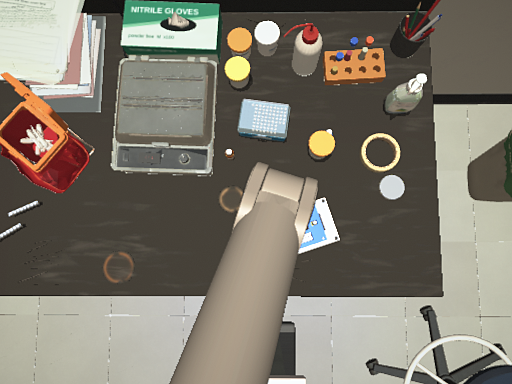

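The top view shows the bystanders unmoved: vial (229,153), pot (321,144) and dish (392,187). The clip measures -71.9°, against -71.65° at its stop. The plate is flush and the gripper is clear of everything, so I'm handing in.

```bash
python3 -c "
from bench import r
print(r.hand_in())"
```

```text
the job is handed in; nothing more can be done
None
```

The job is done and handed in at about 24 s: the blue plate is hung on both pins and flush on the rails, and the red clip is closed over it.

- **Plate:** I found the pins with the wrist camera, about 2.4 mm to nest +x, and corrected the held plate by about 1 mm while watching the round hole. It then went down over both pins with no contact force. It touched the rails at the expected height, with the tool 22 mm above where it gripped the plate on the worktop, and I pressed it home with about 14 N before releasing.
- **Clip:** I swung it round with the knob held loosely between the fingers. At the end the tool stopped moving while the force rose to about 10 N, so it was on its stop. I then eased off and withdrew straight up.
- **Last checks:**
  - The clip measured -71.9°, against -71.65° expected at the stop.
  - The plate's edge measured 18.5°, against about 18.4° for the nest.
  - Both pins stand through the plate, and the wrist force is about zero with the gripper clear.
  - The vial, pot and dish are where they were in the top view.
- **Not checked:** no check failed or disagreed. Flushness was judged from the contact height and the pictures, since there is no depth camera.

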